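# Take a cured phone out of the curing lamp

### The job

The phone in the twin curing lamp is done. Press the button on top of the lamp above the phone's bay all the way down to switch that side off, then hook a fingertip behind the upright lip at the front of the phone's tray and draw the tray out to its stop, with the phone riding on it untouched. Lift nothing, and leave alone the other button, the other tray with its circuit board, and the things standing around.

Things in the scene. Friction and masses are not known exactly. Their poses are not given: they have to be found in the camera images.
- lamp: twin curing lamp, fixed: grey base plate, white arch-shaped head 80 deep (x), 232 wide (y), flat top 72 above the bench, bridging two bays (100 wide, ceiling 46 high). Origin on the bench under the middle of the head; +x away from the robot (turned up to 0.2 rad), +y left. Bay centres at y = +55 (left) and -55 (right). Trays draw out along -x
- lip_left (a point): middle of the top edge of the upright steel lip on the robot-side end of the left (+y) tray; moves with it, axes as the lamp. Lip 92 wide, 4 thick, top 35 above the bench, tray floor 13. Behind it (+x) is a bare pocket of floor, open from above, 45 to 60 long up to the phone (55 to 75 to the board), 86 wide. With the tray home the lamp head's front face is 71 behind this point
- lip_right (a point): middle of the top edge of the upright steel lip on the robot-side end of the right (-y) tray; moves with it, axes as the lamp. Lip 92 wide, 4 thick, top 35 above the bench, tray floor 13. Behind it (+x) is a bare pocket of floor, open from above, 45 to 60 long up to the phone (55 to 75 to the board), 86 wide. With the tray home the lamp head's front face is 71 behind this point
- tray_left (a joint): how far the left tray is drawn out along the lamp's -x: 0 fully home, 0.13 m at its stop (stays where it is left; about 2 N of friction). Starts between 0 and 0.012
- tray_right (a joint): the same for the right tray
- button_left_top (a point): left push button: grey round cap of 24 diameter in a black housing on top of the lamp head, above the left (+y) bay. This point is the middle of the cap's top when up, 90 above the bench; it is pressed straight down, 6 travel, springs back, about 4 N fully down
- button_right_top (a point): right push button: grey round cap of 24 diameter in a black housing on top of the lamp head, above the right (-y) bay. This point is the middle of the cap's top when up, 90 above the bench; it is pressed straight down, 6 travel, springs back, about 4 N fully down
- button_left (a joint): travel of the left button: 0 up, 0.006 m fully down
- button_right (a joint): the same for the right button
- phone: loose black smartphone, 146 long (x) by 72 wide by 9 thick, lying flat on the floor of one of the two trays (left or right), its length along the tray, its ends showing before and behind the lamp head. Origin at the centre of its underside
- board: loose green circuit board with black chips, 120 long (x) by 60 wide by 7 thick, lying in the other tray. Origin at the centre of its underside
- jar: amber jar with yellow cap, 56 diameter, 70 high, standing beside the lamp on its left. Origin at the centre of its underside
- spool: spool of solder, 60 diameter, 40 high, standing beside the lamp on its right. Origin at the centre of its underside
- screwdriver: screwdriver about 160 long, lying on the bench to the right, in front of the spool. Origin under its middle
There are look-alikes about, which are no part of the job. Leave any red look-alike of the board alone. Leave any white look-alike of the phone alone.

How it is judged:
On the way, in this order (a step that is already met when the one before it is completed fails the run):
1. the button above the phone's bay is pressed down (over 4 mm) while the phone's tray is still in (drawn out less than 30 mm) (((y of phone in the frame of lamp above 0 m and value of joint button_left above 0.004 m and value of joint tray_left below 0.03 m) or (y of phone in the frame of lamp below 0 m and value of joint button_right above 0.004 m and value of joint tray_right below 0.03 m))), for 0.05 s.
2. the phone's tray is drawn out to its stop (within 6 mm) (((y of phone in the frame of lamp above 0 m and value of joint tray_left above 0.124 m) or (y of phone in the frame of lamp below 0 m and value of joint tray_right above 0.124 m))), for 0.2 s.
At the end, for the whole second after the job is handed in: The phone's tray stands within 6 mm of its stop and at rest, the phone lies flat in it about where it lay (within some 15 mm), its button is up again, and the other tray, with the board flat in it, is still home (under 20 mm out) (((y of phone in the frame of lamp above 0 m and value of joint tray_left above 0.124 m and value of joint tray_right below 0.02 m and value of joint button_left below 0.003 m and x of phone in the frame of lip_left between 0.103 and 0.158 m and y of phone in the frame of lip_left between -0.02 and 0.02 m and angle between each of phone, board's own z axis and vertical below 0.1 rad and x of board in the frame of lip_right between 0.103 and 0.158 m and y of board in the frame of lip_right between -0.02 and 0.02 m) or (y of phone in the frame of lamp below 0 m and value of joint tray_right above 0.124 m and value of joint tray_left below 0.02 m and value of joint button_right below 0.003 m and x of phone in the frame of lip_right between 0.103 and 0.158 m and y of phone in the frame of lip_right between -0.02 and 0.02 m and angle between each of phone, board's own z axis and vertical below 0.1 rad and x of board in the frame of lip_left between 0.103 and 0.158 m and y of board in the frame of lip_left between -0.02 and 0.02 m)) and linear speed of phone below 0.02 m/s and velocity of joint each of tray_left, tray_right below 0.02 m/s); the robot touches nothing.
It fails at once if the other bay's button is pressed (over 2.5 mm) ((y of phone in the frame of lamp above 0 m and value of joint button_right above 0.0025 m) or (y of phone in the frame of lamp below 0 m and value of joint button_left above 0.0025 m)).
It fails at once if the other bay's tray is moved by more than 8 mm ((y of phone in the frame of lamp above 0 m and distance of lip_right from where it was at the start of the episode above 0.008 m) or (y of phone in the frame of lamp below 0 m and distance of lip_left from where it was at the start of the episode above 0.008 m)).
It fails at once if the phone or the board is touched by the robot (over 1 N) (contact force between any of the fingers, the arm and phone above 1 N or contact force between any of the fingers, the arm and board above 1 N).
It fails at once if the phone or the board is lifted or tipped (height (world z) of any of phone, board above 0.03 m or angle between any of phone, board's own z axis and vertical above 0.2 rad).
It fails at once if the jar, the spool or the screwdriver is moved by more than 15 mm (distance of any of jar, spool, screwdriver from where it was at the start of the episode above 0.015 m).
It also fails if it takes over 38 s, if anything falls off the work surface, if the arm or the gripper's body presses on something with over 40 N, if the wrist force passes 120 N, or if a joint passes its speed limit or range.

### The arm

A 7-joint arm with a two-finger parallel gripper is mounted at the origin on the work surface. World frame = base frame: x ahead of the robot, y to its left, z up, the work surface at z = 0. Lengths are in m, angles in rad, forces in N, time in s.
With the tool pointing down it reaches from about 0.4 to 0.85 m from the base axis. Payload 10.4 kg.
Tool frame: the origin (TCP) lies at the very end of the fingers, on their centre line; the grasp point (between the pads) lies 19 mm behind it; z points along the fingers, y is the line along which they close (so a half turn about z gives the same grasp; the last joint's range is limited). The gripper opens to 85 mm and grips with 20 to 120 N. Pads are 22 mm wide; open, the fingers measure 114 mm over their backs; the gripper's body (76 mm by 85 mm) begins 54 mm behind the grasp point. The pads swing forward as they close: fully open they stand 13 mm farther back than shut.
Start: joints at [1.271, 0.332, -0.065, 1.46, 0.022, 1.35, -0.088], TCP at [0.171, -0.601, 0.231] pointing down, gripper open.
Joint ranges: [-2.6, 2.6], [-0.5, 2.12], [-1.47, 1.34], [0.16, 2.42], [-1.27, 4.41], [0.06, 2.06], [-2.6, 2.6]. Speed limits (rad/s): [2.22, 2.22, 2.79, 2.79, 3.14, 3.14, 3.14].

### API

Orientations are given as a unit quaternion [x, y, z, w].
In Python, from workcell import * gives the robot as it stands.
- The arm moves only by the tool step_arm, never from a script. Its argument "commands" is one flat list of numbers, 7 for each row, row after row: the finger opening in mm, from 0 to 85.4, then the shift along the world's x, y, z as a fraction of full scale, then the turn, a rotation vector about the world's x, y, z as a fraction of full scale. A call has exactly 10 rows; each row is the pose to reach, as a shift and turn from the pose commanded when the call began, turning the shorter way round; what a row does not reach only later rows make up. Full scale, the value 1, is 0.6 m for a shift and pi rad for a turn. A row lasts 1/8 s, in which the tool goes at most 62.5 mm and 10.7 degrees, less where a joint would pass 70% of its speed; a pose out of reach is approached as far as the arm can. A call with a number of a shift or a turn outside -1 to 1 is refused whole. A call with a gripper value outside its range is refused whole. The fingers move at their own pace and stop on an object; "squeeze" is the grip in N (left out, the last holds). Time passes only in rows, so rows that repeat a pose let the fingers close, or fill a call up. It gives the time, the measured TCP pose, the force, the opening and the grip force at its end, in the units of the state.
- get_obs(): the state, without advancing time (a new reading comes with each control period).
- camera(name): name is "scene" or "side" or "wrist"; returns the picture (480x640x3 uint8, red, green, blue); there is no depth.
- camera_params(name): a dict with "mtx" (3x3 intrinsics, pixels), "extrinsics" (4x4, takes a point from world to camera coordinates); the wrist camera has in their place "tool_from_camera" (4x4, takes a point from camera to tool coordinates, whose origin is the TCP and whose axes are the flange's). Camera axes: x right, y down, z forward; pixel columns grow to the right and rows downward; lengths in m; the calibration is good to about 2 mm. A picture is of the moment at which its call begins: read the wrist's pose just before it. camera_params takes no time and is no camera call.
- hand_in(): hands the job in; it is judged then, once.
The state is a dict: "clock": time; "joint_pos": joint angles; "joint_velocities": joint speeds; "tau": joint torques, N m; "position": TCP position; "ee_rot": TCP orientation; "ft_force": force on the tool from outside, world axes, zero at the start; "torque": the same for the moment, N m; "grip_width": opening from 0.0 (shut) to 1.0 (fully open); "grasp_force": force on a finger pad.
Only numpy, scipy, OpenCV 4.12 (cv2) and the standard library are available. Lean on these libraries where they do the work, as an engineer would, in place of code of your own. Each camera call takes 0.05 s, during which the arm holds its last target. There are 200 camera calls.

## Working session

There is one attempt and no reset: what is moved stays moved. The work goes in short steps, Python scripts to look and compute and a tool call to move; the robot and the scene stay as the last step left them, time stands still between calls to the robot, and variables do not carry over. Pictures are saved under pics/ and viewed, at most 10 in all, crops included, and the job is handed in when it is done.

Besides the shell and the picture viewer there is one more tool, called after "Request:" as a command line: name --argument value ..., lists and objects as JSON in quotes. step_arm: Moves the arm, as the interface text tells. Its arguments: {"type":"object","properties":{"commands":{"type":"array","items":{"type":"number"}},"squeeze":{"type":"number"}},"required":["commands"]}

```bash
mkdir -p pics; python3 - <<'E'
from workcell import *
import cv2
o=get_obs();print(o['clock'],o['position'],o['ee_rot'],o['grip_width'],o['ft_force'])
for n in ("scene","side"):
    cv2.imwrite(f"pics/{n}0.png",camera(n)[:,:,::-1]);p=camera_params(n);print(n,p['mtx'],p['extrinsics'])
print(camera_params("wrist"))
E
```

```text
0.0 [ 0.17067512 -0.60083087  0.23048763] [ 9.90437412e-01  1.37960843e-01 -1.22813022e-04 -7.23290896e-04] 0.994650090992155 [-0.61581279 -0.00145051  0.58788621]
scene [[484.04760342   0.         318.66575707]
 [  0.         484.04760342 240.98688679]
 [  0.           0.           1.        ]] [[-0.82454443  0.5656742   0.01179798  0.50981145]
 [ 0.4503218   0.66874194 -0.59160332 -0.22460488]
 [-0.34254454 -0.48249033 -0.80614286  1.06832467]
 [ 0.          0.          0.          1.        ]]
side [[442.43396651   0.         324.78119085]
 [  0.         442.43396651 232.59855088]
 [  0.           0.           1.        ]] [[-0.77224431 -0.63508088 -0.01763545  0.47674003]
 [-0.33202462  0.42708939 -0.84104358  0.28878266]
 [ 0.54166261 -0.64363571 -0.54067984  0.52909078]
 [ 0.          0.          0.          1.        ]]
{'mtx': array([[378.04693234,   0.        , 313.38447135],
       [  0.        , 378.04693234, 238.57411867],
       [  0.        ,   0.        ,   1.        ]]), 'tool_from_camera': array([[-3.48316479e-05, -9.65225879e-01, -2.61417295e-01,
         6.58850927e-02],
       [ 9.99999820e-01,  1.22835884e-04, -5.86786027e-04,
         6.60749801e-05],
       [ 5.98492483e-04, -2.61417269e-01,  9.65225701e-01,
        -1.41152973e-01],
       [ 0.00000000e+00,  0.00000000e+00,  0.00000000e+00,
         1.00000000e+00]])}
```

View pics/scene0.png

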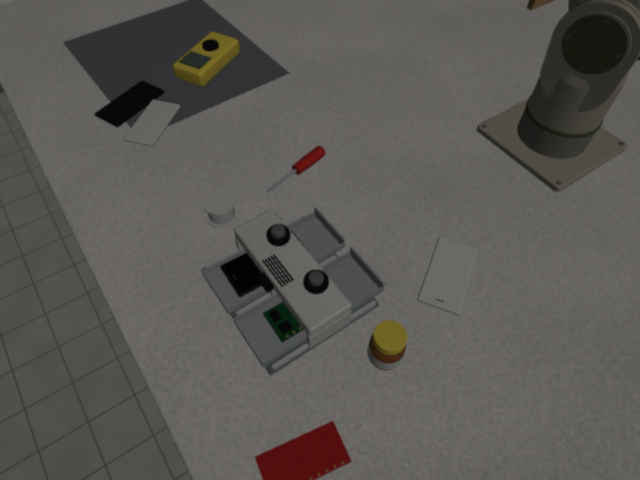

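View pics/side0.png

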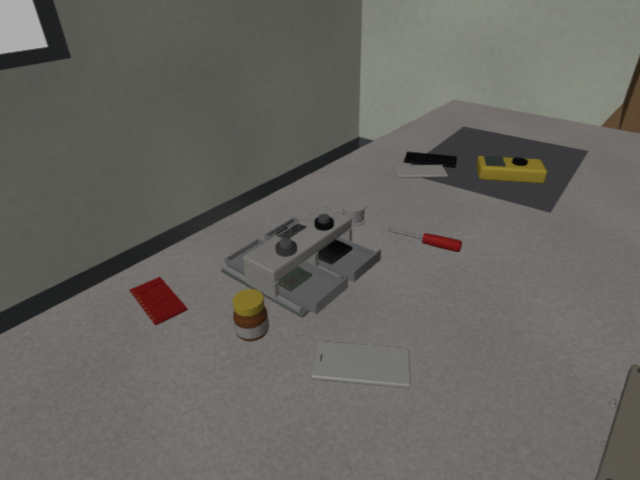

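The scene view shows the phone (241,275) in the bay under the button at (278,233), on the spool's side, which is the right bay. The board (283,320) is on the jar's side under the button at (317,280). The look-alikes are a white phone at (447,275), a red board at (303,455), and black and white slabs at the mat (130,103). I'll confirm with one enlarged crop of both views.

```bash
python3 - <<'E'
import cv2,numpy as np
a=cv2.imread("pics/scene0.png")[190:380,195:395]; b=cv2.imread("pics/side0.png")[190:340,210:400]
a=cv2.resize(a,None,fx=2,fy=2,interpolation=3) if 0 else cv2.resize(a,(400,380),interpolation=3)
b=cv2.resize(b,(380,300),interpolation=3)
c=np.zeros((380,780,3),np.uint8);c[:,:400]=a;c[:300,400:]=b
cv2.imwrite("pics/crop.png",cv2.convertScaleAbs(c,alpha=1.5))
E
```

```text
(no output)
```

View pics/crop.png

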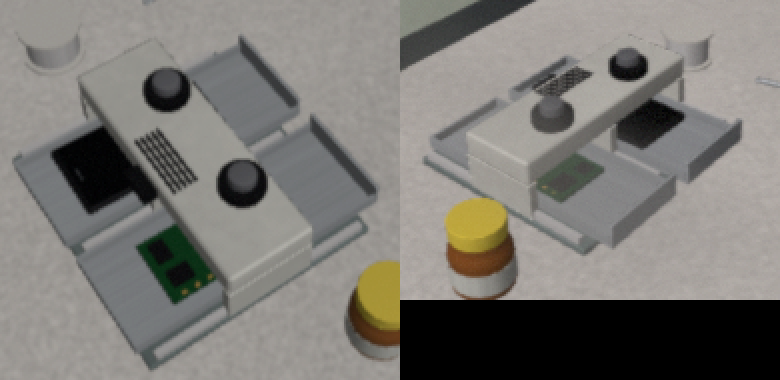

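The crop confirms it: the black phone is in the right tray (spool's side, button at crop (166,82)), and the green board is in the left tray. Next I'll triangulate.

```bash
python3 - <<'E'
from workcell import *
import cv2,numpy as np
P=[camera_params(n)['mtx']@camera_params(n)['extrinsics'][:3] for n in("scene","side")]
def plane(P,uv,z):
    H=np.c_[P[:,:2],P[:,2]*z+P[:,3]];w=np.linalg.solve(H,[*uv,1]);return w[:2]/w[2]
for n,a,b,z in [("bR",(278,231),(324,218),.09),("bL",(315.5,277.5),(285.5,242),.09),
 ("RlipR",(315,209),(380.5,251),.035),("RlipL",(344,242.5),(355,266.5),.035),("LlipR",(351.5,248),(347.5,278.5),.035),("LlipL",(384,286.5),(317,298),.035)]:
    X=cv2.triangulatePoints(P[0],P[1],np.array(a,float),np.array(b,float)).ravel();X=X[:3]/X[3]
    print(n,X.round(3),plane(P[0],a,z).round(3),plane(P[1],b,z).round(3))
print(get_obs()['joint_pos'].round(3) if hasattr(get_obs()['joint_pos'],'round') else get_obs()['joint_pos'])
E
```

```text
bR [ 0.662 -0.056  0.089] [ 0.663 -0.055] [ 0.661 -0.053]
bL [0.662 0.054 0.09 ] [0.662 0.053] [0.662 0.056]
RlipR [ 0.557 -0.102  0.029] [ 0.559 -0.098] [ 0.552 -0.094]
RlipL [ 0.559 -0.011  0.038] [ 0.56  -0.006] [ 0.561 -0.022]
LlipR [0.555 0.009 0.03 ] [0.556 0.01 ] [0.551 0.015]
LlipL [0.557 0.099 0.038] [0.559 0.103] [0.56 0.09]
[ 1.271  0.333 -0.065  1.461  0.022  1.35  -0.089]
```

Request:
step_arm --commands '[0,0.818,0.91,-0.1,0,0,-0.088,0,0.818,0.91,-0.1,0,0,-0.088,0,0.818,0.91,-0.1,0,0,-0.088,0,0.818,0.91,-0.1,0,0,-0.088,0,0.818,0.91,-0.1,0,0,-0.088,0,0.818,0.91,-0.1,0,0,-0.088,0,0.818,0.91,-0.1,0,0,-0.088,0,0.818,0.91,-0.1,0,0,-0.088,0,0.818,0.91,-0.1,0,0,-0.088,0,0.818,0.91,-0.1,0,0,-0.088]'

```text
clock: 1.35
position: [0.5875, -0.1373, 0.1801]
ee_rot: [1.0, -0.0, -0.0, 0.0]
ft_force: [0.3, -1.1, 0.5]
grip_width: 0.002
grasp_force: 0.0
```

Request:
step_arm --commands '[0,0.05,0.12,0,0,0,0,0,0.05,0.12,0,0,0,0,0,0.05,0.12,0,0,0,0,0,0.05,0.12,0,0,0,0,0,0.05,0.12,0,0,0,0,0,0.05,0.12,0,0,0,0,0,0.05,0.12,0,0,0,0,0,0.05,0.12,0,0,0,0,0,0.05,0.12,0,0,0,0,0,0.05,0.12,0,0,0,0]'

```text
clock: 2.6
position: [0.6166, -0.0667, 0.1805]
ee_rot: [1.0, 0.0, 0.0, 0.0]
ft_force: [-0.6, -0.4, 0.1]
grip_width: -0.003
grasp_force: 0.0
```

```bash
python3 - <<'E'
from workcell import *
import cv2
o=get_obs();print(o['clock'],o['position'],o['ee_rot'],o['joint_pos'])
cv2.imwrite("pics/w1.png",cv2.convertScaleAbs(camera("wrist")[:,:,::-1],alpha=1.4))
E
```

```text
2.6 [ 0.6165897  -0.0666582   0.18050627] [9.99999968e-01 2.48013850e-04 2.12033669e-05 4.19566609e-05] [ 0.3899575   0.39050392 -0.45697062  1.52280489  0.17689567  1.26937775
 -1.66008467]
```

View pics/w1.png

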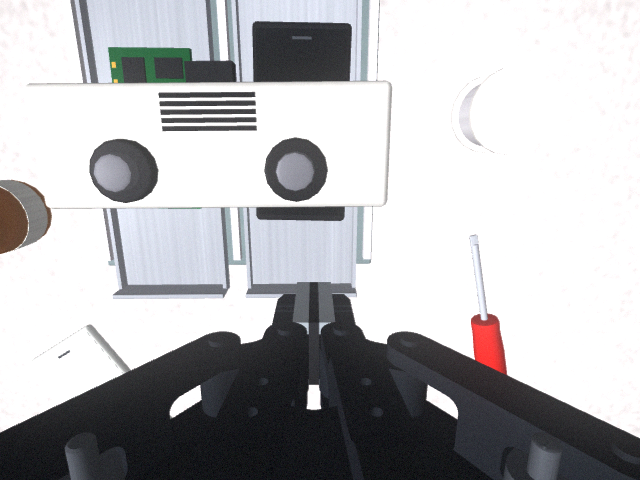

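The wrist view shows the right cap at (295,171), the left cap at (112,173), the right lip's top edge from (246,292) to (357,292), and the phone's near end at row 220 (257..345). I'll refine the positions from these.

```bash
python3 - <<'E'
from workcell import *
import numpy as np
from scipy.spatial.transform import Rotation as R
o=get_obs();p=camera_params("wrist");T=np.eye(4);T[:3,:3]=R.from_quat(o['ee_rot']).as_matrix();T[:3,3]=o['position']
M=T@p['tool_from_camera']
for n,u,v,z in [("bR",295,171,.09),("bL",112,173,.09),("lipR0",357,292,.035),("lipR1",246,292,.035),("lipbot",300,297,.035),("phoneNear",300,220,.022),("headfront",300,206,.072)]:
    d=M[:3,:3]@np.linalg.solve(p['mtx'],[u,v,1]);c=M[:3,3];print(n,(c+d*(z-c[2])/d[2]).round(4))
E
```

```text
bR [ 0.6621 -0.0555  0.09  ]
bL [0.6609 0.0555 0.09  ]
lipR0 [ 0.5596 -0.1023  0.035 ]
lipR1 [ 0.5596 -0.0116  0.035 ]
lipbot [ 0.5552 -0.0557  0.035 ]
phoneNear [ 0.6169 -0.0558  0.022 ]
headfront [ 0.6374 -0.0577  0.072 ]
```

Request:
step_arm --commands '[0,0.076,0.019,-0.05,0,0,0,0,0.076,0.019,-0.1,0,0,0,0,0.076,0.019,-0.13,0,0,0,0,0.076,0.019,-0.14,0,0,0,0,0.076,0.019,-0.148,0,0,0,0,0.076,0.019,-0.154,0,0,0,0,0.076,0.019,-0.159,0,0,0,0,0.076,0.019,-0.162,0,0,0,0,0.076,0.019,-0.162,0,0,0,0,0.076,0.019,-0.162,0,0,0]'

```text
clock: 3.9
position: [0.6627, -0.0556, 0.0877]
ee_rot: [1.0, -0.0, 0.001, 0.001]
ft_force: [-15.5, -0.4, 29.8]
grip_width: 0.003
grasp_force: 14.5
```

```bash
python3 - <<'E'
from workcell import *
import cv2,numpy as np
o=get_obs();print(o['position'],o['ft_force'],o['torque'],o['grasp_force'])
a=camera("side")[130:290,230:430,::-1];b=camera("wrist")[:,:,::-1]
c=np.zeros((480,800,3),np.uint8);c[:320,:400]=cv2.resize(a,(400,320),interpolation=3);c[:300,400:]=cv2.resize(b,(400,300))
cv2.imwrite("pics/press.png",cv2.convertScaleAbs(c,alpha=1.4))
E
```

```text
[ 0.66272446 -0.0556287   0.08767819] [-15.45399534  -0.42302535  29.8304524 ] [-0.12261213  3.34978338  0.07240444] 14.501907883677632
```

View pics/press.png

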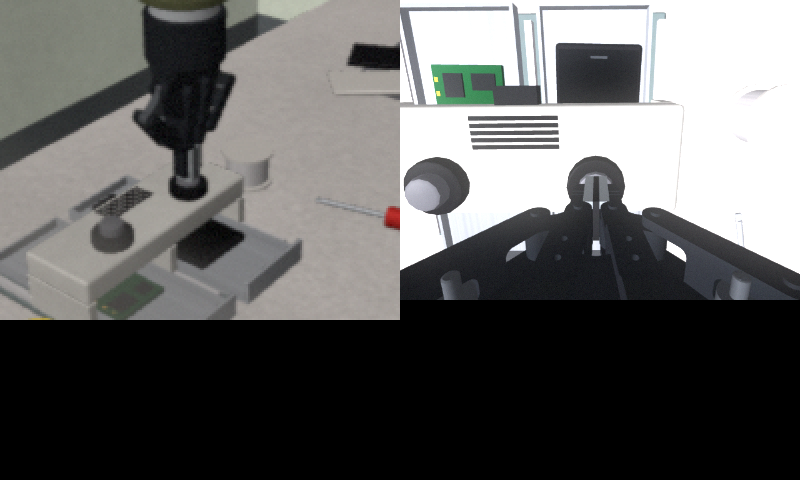

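Request:
step_arm --commands '[0,0,0,0.008,0,0,0,0,0,0,0.008,0,0,0,0,0,0,0.008,0,0,0,0,0,0,0.008,0,0,0,0,0,0,0.008,0,0,0,0,0,0,0.008,0,0,0,0,0,0,0.008,0,0,0,0,0,0,0.008,0,0,0,0,0,0,0.008,0,0,0,0,0,0,0.008,0,0,0]'

```text
clock: 5.25
position: [0.6623, -0.0554, 0.0882]
ee_rot: [1.0, 0.0, 0.0, 0.0]
ft_force: [4.2, -1.1, 4.6]
grip_width: -0.002
grasp_force: 2.3
```

```bash
python3 - <<'E'
from workcell import *
import cv2,numpy as np
o=get_obs();print(o['position'],o['ft_force'],o['torque'],o['grasp_force'])
a=cv2.resize(camera("wrist")[200:360,220:420,::-1],(800,600)[:2] and (750,600),interpolation=3)
cv2.imwrite("pics/press2.png",cv2.convertScaleAbs(a,alpha=1.5))
E
```

```text
[ 0.66233199 -0.05535477  0.0882278 ] [ 4.19617756 -1.06193518  4.64168176] [-0.36630965 -0.79253454 -0.03226056] 2.267923168838024
```

View pics/press2.png

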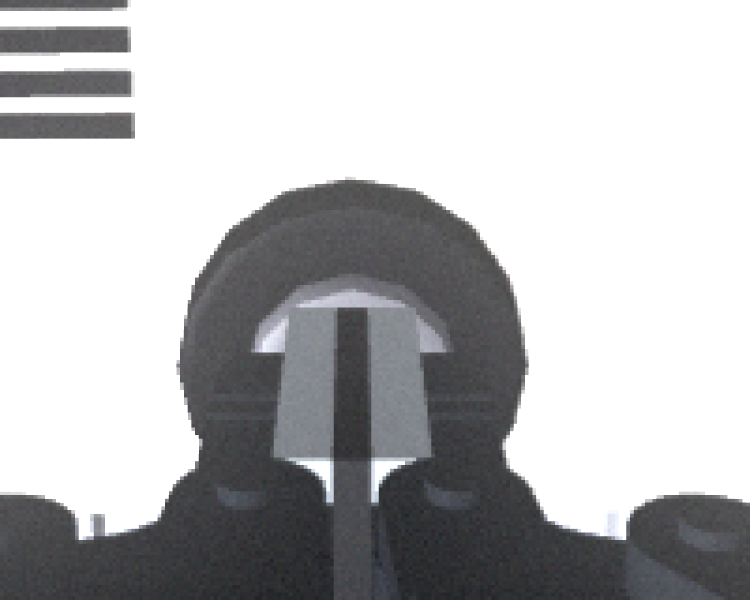

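The fingers sit on the cap, which still stands proud of its housing. Next I'll raise the tool a little to see whether the spring force continues above 90 mm. That would mean the cap was at its stop.

Request:
step_arm --commands '[0,0,0,0.005,0,0,0,0,0,0,0.005,0,0,0,0,0,0,0.005,0,0,0,0,0,0,0.005,0,0,0,0,0,0,0.005,0,0,0,0,0,0,0.005,0,0,0,0,0,0,0.005,0,0,0,0,0,0,0.005,0,0,0,0,0,0,0.005,0,0,0,0,0,0,0.005,0,0,0]'

```text
clock: 6.55
position: [0.6621, -0.0552, 0.0911]
ee_rot: [1.0, 0.0, -0.0, -0.0]
ft_force: [-1.8, 0.6, 3.0]
grip_width: -0.003
grasp_force: 1.2
```

```bash
python3 - <<'E'
from workcell import *
for i in range(6):
    camera("side");o=get_obs();print(o['position'].round(4),o['ft_force'].round(1))
E
```

```text
[ 0.6621 -0.0553  0.0911] [-1.   0.3  3.3]
[ 0.6621 -0.0553  0.0911] [-3.   0.8  1.7]
[ 0.6622 -0.0553  0.0911] [-2.4  0.7  1.9]
[ 0.6622 -0.0552  0.0911] [-2.2  0.5  3. ]
[ 0.6622 -0.0553  0.0911] [-3.1  1.   2.9]
[ 0.6622 -0.0553  0.0911] [-1.8  1.1  2.4]
```

The spring still pushes about 2.5 N at 91 mm, so the closed tips reach about 4 mm beyond the TCP. The cap was therefore fully down at 88 mm. Next I'll lift, move back over the pocket (x 0.559–0.614) and lower to TCP z ≈ 0.027.

Request:
step_arm --commands '[0,0,0,0.07,0,0,0,0,-0.06,0,0.07,0,0,0,0,-0.128,0,0.07,0,0,0,0,-0.128,0,0.07,0,0,0,0,-0.128,0,0.02,0,0,0,0,-0.128,0,-0.03,0,0,0,0,-0.128,0,-0.06,0,0,0,0,-0.128,0,-0.085,0,0,0,0,-0.128,0,-0.107,0,0,0,0,-0.128,0,-0.107,0,0,0]'

```text
clock: 8.1
position: [0.585, -0.0553, 0.0262]
ee_rot: [1.0, 0.0, -0.001, -0.0]
ft_force: [-0.1, -0.2, 0.2]
grip_width: -0.006
grasp_force: 0.0
```

```bash
python3 - <<'E'
from workcell import *
import cv2
o=get_obs();print(o['position'],o['ft_force'])
cv2.imwrite("pics/w3.png",cv2.convertScaleAbs(camera("wrist")[:,:,::-1],alpha=1.1))
E
```

```text
[ 0.58504027 -0.05527853  0.02619513] [-0.0585415  -0.20234475  0.2474511 ]
```

View pics/w3.png

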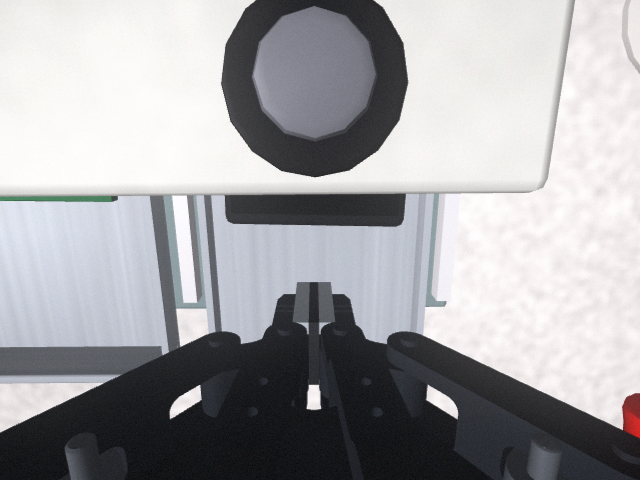

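The fingertips at (313,290) are inside the right tray's pocket. The phone's edge at row 225 is well clear, and there is no force. Next I'll draw gently.

Request:
step_arm --commands '[0,-0.01,0,0,0,0,0,0,-0.02,0,0,0,0,0,0,-0.028,0,0,0,0,0,0,-0.038,0,0,0,0,0,0,-0.052,0,0,0,0,0,0,-0.07,0,0,0,0,0,0,-0.09,0,0,0,0,0,0,-0.11,0,0,0,0,0,0,-0.13,0,0,0,0,0,0,-0.145,0,0,0,0,0]'

```text
clock: 9.4
position: [0.4974, -0.0554, 0.0269]
ee_rot: [1.0, 0.0, -0.0, 0.0]
ft_force: [1.1, -2.6, 0.6]
grip_width: -0.003
grasp_force: 1.1
```

Request:
step_arm --commands '[0,-0.012,0,0,0,0,0,0,-0.026,0,0,0,0,0,0,-0.04,0,0,0,0,0,0,-0.052,0,0,0,0,0,0,-0.06,0,0,0,0,0,0,-0.067,0,0,0,0,0,0,-0.073,0,0,0,0,0,0,-0.079,0,0,0,0,0,0,-0.084,0,0,0,0,0,0,-0.084,0,0,0,0,0]'

```text
clock: 10.65
position: [0.4482, -0.0553, 0.027]
ee_rot: [1.0, 0.0, 0.0, 0.0]
ft_force: [3.3, -1.1, -1.1]
grip_width: 0.004
grasp_force: 1.6
```

Not yet at the stop, since the force is still only friction. I'll continue slowly.

Request:
step_arm --commands '[0,-0.004,0,0,0,0,0,0,-0.008,0,0,0,0,0,0,-0.011,0,0,0,0,0,0,-0.014,0,0,0,0,0,0,-0.016,0,0,0,0,0,0,-0.018,0,0,0,0,0,0,-0.02,0,0,0,0,0,0,-0.02,0,0,0,0,0,0,-0.02,0,0,0,0,0,0,-0.02,0,0,0,0,0]'

```text
clock: 11.9
position: [0.4473, -0.0547, 0.03]
ee_rot: [1.0, 0.001, 0.012, -0.001]
ft_force: [47.3, -0.8, -30.9]
grip_width: -0.001
grasp_force: 22.7
```

Hard resistance, so the tray is at its stop. I'll back the finger off the lip, then lift out.

Request:
step_arm --commands '[0,0.01,0,0,0,0,0,0,0.02,0,0,0,0,0,0,0.03,0,0,0,0,0,0,0.035,0,0,0,0,0,0,0.035,0,0,0,0,0,0,0.035,0,0.03,0,0,0,0,0.035,0,0.1,0,0,0,0,0.035,0,0.2,0,0,0,0,0.035,0,0.25,0,0,0,0,0.035,0,0.25,0,0,0]'

```text
clock: 13.15
position: [0.458, -0.0555, 0.1791]
ee_rot: [1.0, 0.0, 0.002, 0.001]
ft_force: [-0.4, -0.2, -0.1]
grip_width: -0.002
grasp_force: 0.0
```

```bash
python3 - <<'E'
from workcell import *
import cv2,numpy as np
o=get_obs();print(o['clock'],o['position'],o['ft_force'])
a=camera("scene")[170:390,190:410,::-1];b=camera("wrist")[:,:,::-1]
c=np.zeros((400,800,3),np.uint8);c[:,:400]=cv2.resize(a,(400,400),interpolation=3);c[:300,400:]=cv2.resize(b,(400,300))
cv2.imwrite("pics/end.png",cv2.convertScaleAbs(c,alpha=1.3))
E
```

```text
13.15 [ 0.45799201 -0.05548612  0.17912981] [-0.42952887 -0.15473119 -0.12789339]
```

View pics/end.png

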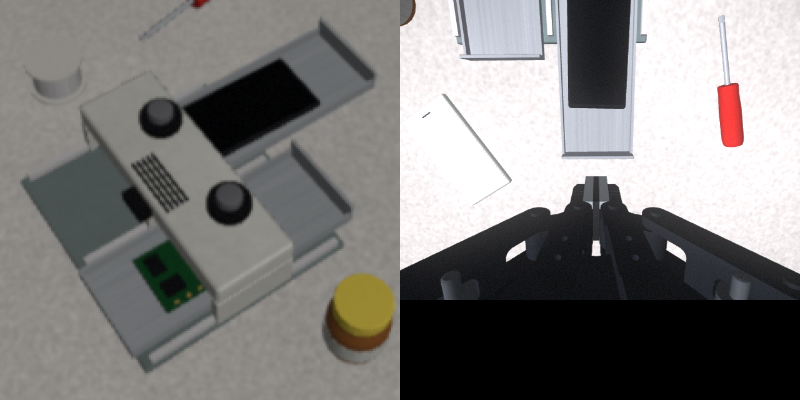

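The tray is fully out with the phone flat in it, and the board, buttons and other items are unchanged. One numeric check from the wrist image (lip edge at row 243, phone edge at row 171), then hand in.

```bash
python3 - <<'E'
from workcell import *
import numpy as np
from scipy.spatial.transform import Rotation as R
o=get_obs();p=camera_params("wrist");T=np.eye(4);T[:3,:3]=R.from_quat(o['ee_rot']).as_matrix();T[:3,3]=o['position']
M=T@p['tool_from_camera'];r={}
for n,u,v,z in [("lip",315,244,.035),("phone",315,172,.022)]:
    d=M[:3,:3]@np.linalg.solve(p['mtx'],[u,v,1]);c=M[:3,3];r[n]=c+d*(z-c[2])/d[2];print(n,r[n].round(4))
if r["lip"][0]<.44 and .045<r["phone"][0]-r["lip"][0]<.07: print(hand_in())
E
```

```text
lip [ 0.4414 -0.0566  0.035 ]
phone [ 0.4955 -0.0566  0.022 ]
```

```bash
python3 - <<'E'
from workcell import *
import numpy as np
from scipy.spatial.transform import Rotation as R
o=get_obs();p=camera_params("wrist");T=np.eye(4);T[:3,:3]=R.from_quat(o['ee_rot']).as_matrix();T[:3,3]=o['position']
M=T@p['tool_from_camera'];im=camera("wrist").mean(2)
g=im[:,300:340].mean(1);print(dict(zip(range(232,262),g[232:262].astype(int))))
g=im[:,130:200].mean(1);print(dict(zip(range(76,104),g[76:104].astype(int))))
for v in range(82,98,4):
    d=M[:3,:3]@np.linalg.solve(p['mtx'],[165,v,1]);c=M[:3,3];print(v,(c+d*(.035-c[2])/d[2]).round(4))
for v in range(240,258,4):
    d=M[:3,:3]@np.linalg.solve(p['mtx'],[315,v,1]);c=M[:3,3];print(v,(c+d*(.035-c[2])/d[2]).round(4))
E
```

```text
{232: np.int64(158), 233: np.int64(158), 234: np.int64(158), 235: np.int64(158), 236: np.int64(158), 237: np.int64(158), 238: np.int64(158), 239: np.int64(158), 240: np.int64(158), 241: np.int64(140), 242: np.int64(89), 243: np.int64(85), 244: np.int64(84), 245: np.int64(84), 246: np.int64(85), 247: np.int64(84), 248: np.int64(81), 249: np.int64(128), 250: np.int64(159), 251: np.int64(158), 252: np.int64(155), 253: np.int64(160), 254: np.int64(193), 255: np.int64(195), 256: np.int64(196), 257: np.int64(196), 258: np.int64(195), 259: np.int64(196), 260: np.int64(196), 261: np.int64(195)}
{76: np.int64(162), 77: np.int64(162), 78: np.int64(162), 79: np.int64(162), 80: np.int64(162), 81: np.int64(163), 82: np.int64(163), 83: np.int64(163), 84: np.int64(163), 85: np.int64(135), 86: np.int64(154), 87: np.int64(159), 88: np.int64(160), 89: np.int64(164), 90: np.int64(140), 91: np.int64(88), 92: np.int64(84), 93: np.int64(84), 94: np.int64(85), 95: np.int64(171), 96: np.int64(190), 97: np.int64(191), 98: np.int64(191), 99: np.int64(191), 100: np.int64(191), 101: np.int64(191), 102: np.int64(190), 103: np.int64(190)}
82 [0.5586 0.0479 0.035 ]
86 [0.556  0.0482 0.035 ]
90 [0.5534 0.0485 0.035 ]
94 [0.5508 0.0487 0.035 ]
240 [ 0.4446 -0.0566  0.035 ]
244 [ 0.4414 -0.0566  0.035 ]
248 [ 0.4381 -0.0566  0.035 ]
252 [ 0.4348 -0.0566  0.035 ]
256 [ 0.4316 -0.0567  0.035 ]
```

The lip's top is at x ≈ 0.435, which agrees with the hard stop. The gap to the phone is unchanged at about 58 mm, so I'm handing in.

```bash
python3 -c "
from workcell import *
print(hand_in())"
```

```text
the job is handed in; nothing more can be done
None
```

I pressed the button above the phone's (right) bay fully down, then drew the phone's tray out to its stop with the phone still in place, and handed the job in at about 13 s of the 38 s; no verdict came back.

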